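# Load the joint template and set the gib screw

### The job

Lift the rectangular toothed plywood template up and off its hook, stand it teeth down in the slot of the marking stand, right to the bottom, and let go of it. Then turn the stand's thumbscrew clockwise (seen from above) until it seats, back it off a quarter turn so the template keeps a running fit, and finish while still holding the thumbscrew there between the fingers. Leave the round template on its hook and the other things on the bench where they are.

Things in the scene. Friction and masses are not known exactly. Their poses are not given: they have to be found in the camera images.
- template: rectangular plywood plate, 10 mm thick (its x), 90 wide (y), 130 tall (z), four square teeth 20 mm long on its bottom edge; 0.07 to 0.13 kg. Origin: middle of the bottom edge at the teeth tips. Hangs by a hole 24 wide, 36 high, hole's top edge 90 mm above the origin, under a solid strip 40 tall. Teeth point down on the hook and in the slot
- disc: round plywood template (disc 80 mm across under a 56 mm wide neck, 10 mm thick, 156 tall), hanging on the other hook by the same kind of hole; origin in its middle plane, 130 mm below its top edge. Stays on its hook
- rack: fixed rack: open wooden frame 290 mm wide (y), its top rail carrying two steel hooks at y = -75 and +75 mm sticking out along its -x. Origin on the bench under the top rail's front face. Templates hang at about x = -85 mm, plane across the hooks; either hook may carry either template. Nothing on the rack is higher than 152 mm (templates: top at 180)
- hook (a point): point on the rack, midway between its two hooks, level with their flat tops (140 mm above the bench) and with their outer ends; axes as the rack. Hook bars are 14 mm wide, 6 thick; at the outer end a lip 6 mm thick rises 12 mm above the bar top. Lift a template 14 mm or more (20 is good, 28 at most: then its hole's lower edge is still clear), then draw it along -x past the lip
- stand: fixed marking stand: base plate 180 x 136 mm, 10 thick. Origin on the bench under its centre. Its slot runs along y at x = +51 mm, its thumbscrew stands at x = -50 mm, y = 0. Nothing but the thumbscrew is higher than 54 mm
- slot (a point): centre of the slot's floor, 10 mm above the bench, axes as the stand. Slot 35 mm deep, 98 long (y), long edges chamfered. Fixed cheek at x = +6 mm; the brass gib's face is at x = -6 mm - 1.5 mm per rad of screw, so it is 12 mm wide with the screw seated, 13.5 to 15.3 at the start. The template stands in it on its teeth, either face to the screw, perhaps leaning slightly
- screw (a joint): angle of the thumbscrew, rad: 0 = seated (hard stop), grows as it is backed off (anticlockwise seen from above), 3.0 at most; clockwise from above runs it in. Starts at 1.0 to 2.2, stays where it is left, turns with a drag of about 0.05 N m, does not rise or sink
- wing: flat upright grip of the thumbscrew: steel, 46 mm long (its x, along the stand's x when seated; turns with the screw), 12 thick (y), 35 tall. Origin on the screw's vertical axis at the grip's lower edge, 55 mm above the bench, on a round collar 30 mm across; top at 90 mm
- wing_grip (a point): point on the screw's axis 25 mm above the grip's lower edge (80 mm above the bench), axes as the wing: good height for the TCP when pinching the grip from above; with open fingers the tool can turn about it freely
- glue: bystander: white glue bottle, 56 mm across and 160 mm tall, standing
- jar: bystander: closed clear jar, 68 mm across and 90 mm tall, standing
- tape: bystander: roll of masking tape lying flat, 60 mm across, 24 mm tall
- mug: bystander: mug, 80 mm across and 90 mm tall, standing
- driver: bystander: screwdriver lying on the bench along its x axis
- offcut: bystander: wood offcut, 70 x 50 x 30 mm, lying flat
- wrench: bystander: wrench lying on the bench along its x axis
Not all that is in view belongs to the job. What is shaped like the template but blue is not meant.

How it is judged:
On the way, in this order (a step that is already met when the one before it is completed fails the run):
1. the rectangular template is off the rack, held clear of it and above the bench (contact force between template and rack below 0.1 N and distance of template from where it was at the start of the episode above 0.08 m and height (world z) of template above 0.06 m and contact force between the fingers and template above 1 N), for 0.1 s.
2. the template stands at the bottom of the slot and is let go (x of template in the frame of slot between -0.012 and 0.006 m and y of template in the frame of slot between -0.008 and 0.008 m and z of template in the frame of slot below 0.005 m and angle between template's own z axis and vertical below 0.2 rad and contact force between each of the arm, the fingers and template below 0.5 N), for 0.2 s.
3. with the template in the slot, the thumbscrew is run in until it seats (within 0.08 rad) (all of step 2 and value of joint screw below 0.08 rad), for 0.1 s.
At the end, for the whole second after the job is handed in: The template stands upright (within 0.2 rad) on the slot's floor (within 5 mm), centred along it within 8 mm, untouched by the robot; the thumbscrew, seated before, is backed off a quarter turn (1.57 rad, within 0.25) and still, and the fingers still hold its grip (more than 3 N) (all of step 2 and contact force between the fingers and wing above 3 N and value of joint screw between 1.32 and 1.82 rad and velocity of joint screw between -0.1 and 0.1 rad/s and linear speed of template below 0.03 m/s); the arm keeps its last pose, push and grip.
It fails at once if the round template is taken off its hook or shifted by more than 40 mm (distance of disc from where it was at the start of the episode above 0.04 m).
It fails at once if another thing on the bench is shifted by more than 40 mm (distance of any of glue, jar, tape, mug, driver, offcut, wrench from where it was at the start of the episode above 0.04 m).
It also fails if it takes over 59 s, if anything falls off the work surface, if the arm or the gripper's body presses on something with over 40 N, if the wrist force passes 120 N, or if a joint passes its speed limit or range.

### The arm

A 7-joint arm with a two-finger parallel gripper is mounted at the origin on the work surface. World frame = base frame: x ahead of the robot, y to its left, z up, the work surface at z = 0. Lengths are in m, angles in rad, forces in N, time in s.
With the tool pointing down it reaches from about 0.4 to 0.85 m from the base axis. Payload 10.4 kg.
Tool frame: the origin (TCP) lies between the finger pads, 19 mm behind the fingertips; this is the grasp point; z points along the fingers, y is the line along which they close (so a half turn about z gives the same grasp; the last joint's range is limited). The gripper opens to 87 mm and grips with 3 to 60 N. Pads are 19 mm wide; open, the fingers measure 117 mm over their backs; the gripper's body (75 mm by 190 mm) begins 51 mm behind the grasp point.
Start: joints at [1.309, 0.332, -0.065, 1.46, 0.022, 1.35, -0.088], TCP at [0.148, -0.607, 0.241] pointing down, gripper open.
Joint ranges: [-2.6, 2.6], [-0.5, 2.12], [-1.47, 1.34], [0.16, 2.42], [-1.27, 4.41], [0.06, 2.06], [-2.6, 2.6]. Speed limits (rad/s): [2.22, 2.22, 2.79, 2.79, 3.14, 3.14, 3.14].

### API

Orientations are given as a rotation vector (axis times angle).
In Python, from cell import * gives the robot as it stands.
- The arm moves only by the tool carry_out, never from a script. Its argument "series" is a list that holds one entry, the list of rows, each a list of 7 numbers: the turn, a rotation vector about the tool's x, y, z in a scale on which 1.0 is 2 pi rad, then the shift along the tool's x, y, z in parts of the range, where 1.0 means 0.5 m, then the opening, from -1 (shut) to 1 (fully open). In form: [[[wx, wy, wz, dx, dy, dz, claw], ...]]. A call has 1 to 20 rows; each row is the pose to reach, as a shift and turn from the pose commanded when the call began, along the tool's axes at that moment; what a row does not reach only later rows make up. A row lasts 1/8 s, in which the tool goes at most 62.5 mm and 10.7 degrees, less where a joint would pass 70% of its speed; a pose out of reach is approached as far as the arm can. A call with a gripper value outside its range is refused whole. The fingers move at their own pace and stop on an object; "force" is the grip in N (left out, the last holds). Time passes only in rows, so rows that repeat a pose let the fingers close. It gives the time, the measured TCP pose, the force, the opening and the grip force at its end, in the units of the state.
- get_state(): the state, without advancing time (a new reading comes with each control period).
- capture(name): name is "scene" or "top"; returns the picture (400x640x3 uint8, red, green, blue); there is no depth.
- get_calibration(name): a dict with "camera_matrix" (3x3 intrinsics, pixels), "k1" (the pictures are not rectified: a ray, as slopes to the right and down, at radius r is drawn at 1 + k1 r^2 times it, then the intrinsics apply), "extrinsics" (4x4, takes a point from world to camera coordinates). Camera axes: x right, y down, z forward; pixel columns grow to the right and rows downward; lengths in m; the calibration is good to about 2 mm. A picture is of the moment at which its call begins. get_calibration takes no time and is no camera call.
- job_done(): hands the job in; it is judged then, once.
Trained networks look in the newest picture that a camera, given by its name, has taken for a name from the list of things; names that differ only in an ending like _2 or _b are one class to them, and where a whole thing is asked for, a point or a joint stands for the part that bears it (a point fixed in the world has none). Each returns a list of dicts, best first, with "confidence" (0 to 1); they miss things now and then, are a little off and sometimes report something else, mostly with a low value. They report only what shows in the picture. A call takes as long as a camera call. They do not tell look-alikes from the thing itself.
- boxes_of(target, camera): "centre" ([column, row] in pixels, amid what is visible of it).
The state is a dict: "t": time; "joint_positions": joint angles; "qvel": joint speeds; "effort": joint torques, N m; "eef_pos": TCP position; "eef_rot": TCP orientation; "contact_force": force on the tool from outside, world axes, zero at the start; "ft_torque": the same for the moment, N m; "opening": opening from 0.0 (shut) to 1.0 (fully open); "grasp_force": force on a finger pad.
Only numpy, scipy, OpenCV 4.12 (cv2) and the standard library are available. Lean on these libraries where they do the work, as an engineer would, in place of code of your own. Each camera call takes 0.05 s, during which the arm holds its last target. There are 200 camera calls.

## Working session

There is one attempt and no reset: what is moved stays moved. The work goes in short steps, Python scripts to look and compute and a tool call to move; the robot and the scene stay as the last step left them, time stands still between calls to the robot, and variables do not carry over. Pictures are saved under pics/ and viewed, at most 10 in all, crops included, and the job is handed in when it is done.

Besides the shell and the picture viewer there is one more tool, called after "Request:" as name(argument=value, ...) on one line, values as JSON. carry_out: Moves the arm, as the interface text tells. Its arguments: {"type":"object","properties":{"series":{"type":"array","items":{"type":"array","items":{"type":"array","items":{"type":"number"}}}},"force":{"type":"number"}},"required":["series"]}

```bash
mkdir -p pics; ls
python3 - <<'E'
from cell import *
import cv2
s=get_state();print({k:(v if not hasattr(v,'__len__') else [round(float(a),3) for a in v]) for k,v in s.items()})
for n in("scene","top"):
    im=capture(n);cv2.imwrite(f"pics/{n}0.png",im[:,:,::-1])
    c=get_calibration(n);print(n,c)
    for t in("template","disc","rack","stand","wing","glue","jar","mug","tape","driver","offcut","wrench"):
        print(t,[(round(b["confidence"],2),[round(float(x)) for x in b["centre"]]) for b in boxes_of(t,n)][:3])
E
```

```text
pics
{'t': 0.0, 'joint_positions': [1.309, 0.333, -0.065, 1.461, 0.022, 1.35, -0.088], 'qvel': [-0.0, -0.0, -0.0, -0.001, 0.003, -0.0, 0.001], 'effort': [-0.001, -62.325, 0.024, -38.989, -0.061, 0.04, 0.0], 'eef_pos': [0.148, -0.607, 0.24], 'eef_rot': [-3.118, -0.374, 0.0], 'contact_force': [0.195, -0.031, 1.069], 'ft_torque': [-0.025, -0.01, -0.025], 'grasp_force': 0.0, 'opening': 0.9979720740051777}
scene {'camera_matrix': array([[388.17622362,   0.        , 323.83959451],
       [  0.        , 388.17622362, 191.49279397],
       [  0.        ,   0.        ,   1.        ]]), 'k1': 0.0010021883379368033, 'extrinsics': array([[ 0.26570097,  0.96383555,  0.02059207, -0.16651412],
       [ 0.57493579, -0.14127477, -0.8059096 , -0.24634866],
       [-0.77385518,  0.22597008, -0.59168039,  1.58801012],
       [ 0.        ,  0.        ,  0.        ,  1.        ]])}
template [(0.68, [222, 189]), (0.67, [242, 166])]
disc [(0.58, [272, 188])]
rack [(0.87, [248, 234])]
stand [(0.78, [368, 198])]
wing [(0.7, [368, 176])]
glue [(0.65, [365, 247]), (0.57, [400, 154])]
jar [(0.62, [401, 241])]
mu
[... 451 characters left out ...]

         1.63647088e-04],
       [-9.79927481e-01, -1.96822455e-02, -1.98380296e-01,
         5.38781476e-01],
       [ 1.98568631e-01, -8.10701301e-03, -9.80053455e-01,
         1.47592641e+00],
       [ 0.00000000e+00,  0.00000000e+00,  0.00000000e+00,
         1.00000000e+00]])}
template [(0.73, [395, 189]), (0.64, [179, 183])]
disc [(0.49, [350, 188])]
rack [(0.69, [375, 169])]
stand [(0.61, [269, 196])]
wing [(0.64, [273, 197]), (0.56, [270, 210])]
glue [(0.6, [302, 134])]
jar [(0.87, [274, 135]), (0.2, [395, 190])]
mug [(0.6, [452, 194])]
tape [(0.64, [269, 208]), (0.6, [309, 201])]
driver [(0.54, [348, 215])]
offcut [(0.78, [180, 182]), (0.62, [267, 208])]
wrench [(0.76, [210, 261])]
```

Run:
```python
import cv2
a=cv2.imread("pics/scene0.png")[110:290,110:510];cv2.imwrite("pics/s1.png",cv2.resize(a,(800,360),interpolation=cv2.INTER_CUBIC))
a=cv2.imread("pics/top0.png")[100:290,150:475];cv2.imwrite("pics/t1.png",cv2.resize(a,None,fx=2.46,fy=2.46,interpolation=cv2.INTER_CUBIC))
```

```text
(no output)
```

View pics/s1.png

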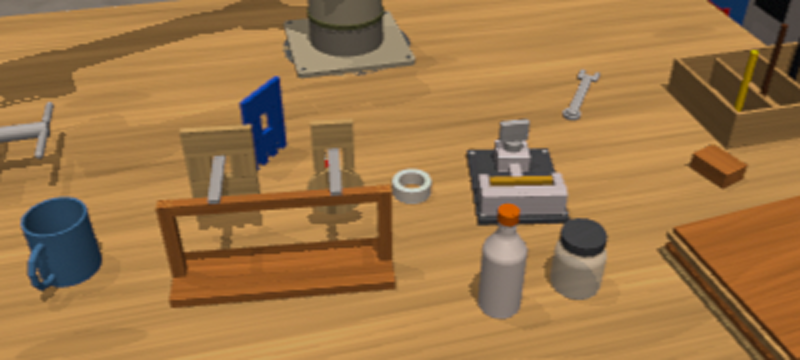

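View pics/t1.png

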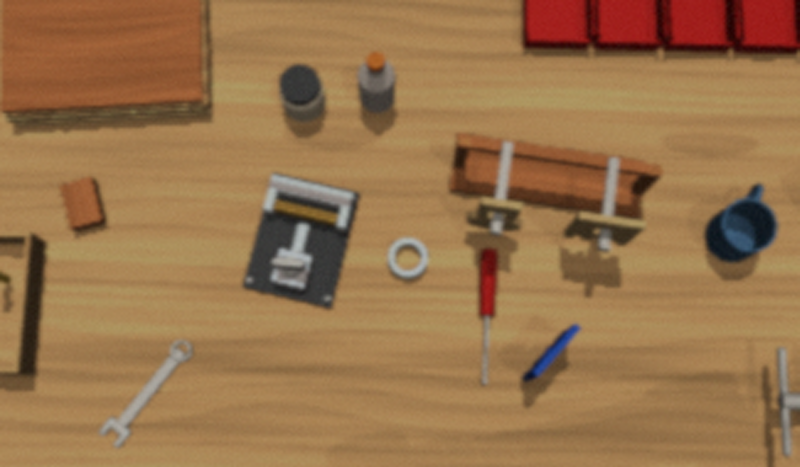

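```bash
cat > mk.py <<'E'
import cv2,numpy as np
def crop(im,x0,y0,w=80,h=60,s=5):
    a=cv2.resize(im[y0:y0+h,x0:x0+w],None,fx=s,fy=s,interpolation=cv2.INTER_CUBIC)
    for i in range(0,w,10):
        cv2.line(a,(i*s,0),(i*s,6),(0,0,255),1);cv2.putText(a,str(x0+i),(i*s,16),0,.33,(0,0,255),1)
    for i in range(0,h,10):
        cv2.line(a,(0,i*s),(6,i*s),(0,0,255),1);cv2.putText(a,str(y0+i),(8,i*s+4),0,.33,(0,0,255),1)
    return a
E
python3 - <<'E'
from mk import *
t=cv2.imread("pics/top0.png");s=cv2.imread("pics/scene0.png")
m=np.vstack([np.hstack([crop(t,236,168),crop(t,355,150)]),np.hstack([crop(s,330,165),crop(s,185,165)])])
cv2.imwrite("pics/m1.png",m)
E
```

```text
(no output)
```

View pics/m1.png

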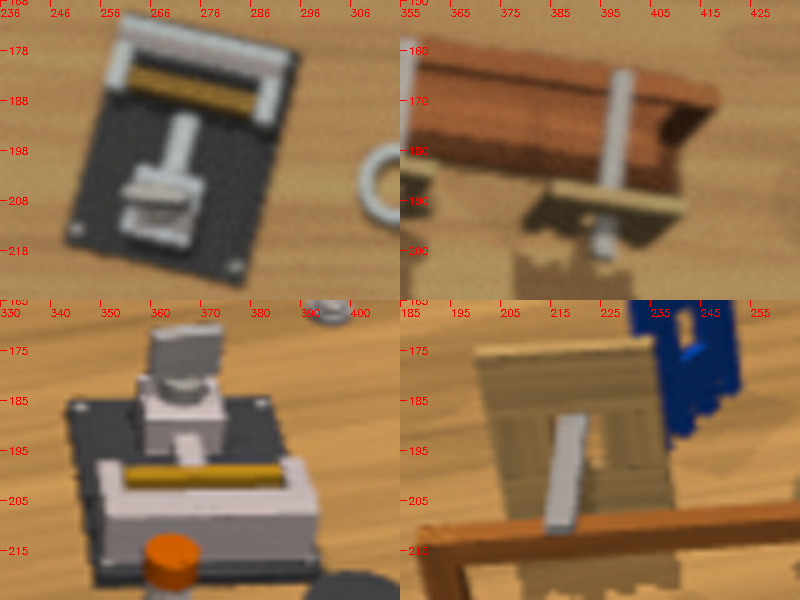

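```bash
cat > geo.py <<'E'
import numpy as np
from cell import get_calibration
from scipy.optimize import least_squares
C={n:get_calibration(n) for n in("scene","top")}
def proj(n,P):
    c=C[n];E=c["extrinsics"];q=np.atleast_2d(P)@E[:3,:3].T+E[:3,3]
    s=q[:,:2]/q[:,2:];s=s*(1+c["k1"]*(s**2).sum(1,keepdims=True))
    K=c["camera_matrix"];return s@K[:2,:2].T+K[:2,2]
def W(p,L):
    c,s=np.cos(p[2]),np.sin(p[2]);L=np.atleast_2d(L)
    return np.c_[p[0]+c*L[:,0]-s*L[:,1],p[1]+s*L[:,0]+c*L[:,1],L[:,2]]
def fit(obs,p0):
    f=lambda p:np.concatenate([(proj(n,W(p,L))[0]-u) for n,L,u in obs])
    r=least_squares(f,p0,loss="soft_l1");return r.x,f(r.x).reshape(-1,2)
E
python3 - <<'E'
from geo import *
x,y=.09,.068
st=[("top",(-x,y,.01),(249.2,216.2)),("top",(-x,-y,.01),(285,225.2)),("top",(x,-y,.01),(295.8,178.8)),
("scene",(-x,-y,.01),(343.6,185.4)),("scene",(-x,y,.01),(383.6,184.6)),("scene",(x,y,.01),(394,217)),("scene",(x,-y,.01),(349.4,218.6))]
p,r=fit(st,[.55,.1,-.2]);print("stand",p.round(4));print(r.round(1).tolist())
te=[("top",(0,.045,.18),(384.8,187.2)),("top",(0,-.045,.18),(412.2,191.2)),("scene",(0,-.045,.18),(200.2,175)),("scene",(0,.045,.18),(236,173.2))]
q,r=fit(te,[.55,-.2,-.1]);print("templ",q.round(4));print(r.round(1).tolist())
print("slot",W(p,(.051,0,.01)),"screw",W(p,(-.05,0,.08)))
w0=W(p,(-.05,0,.08))[0]
wg=[("top",(.023,0,.09),(260.6,206.9)),("top",(-.023,0,.09),(273.6,208.6)),("scene",(.023,0,.09),(374.8,170.6)),("scene",(-.023,0,.09),(360,171.6))]
for sg in(1,-1):
    w,r=fit(wg,[w0[0],w0[1],p[2]+sg*1.5]);print("wing",w.round(4),"screw",w[2]-p[2],r.round(1).tolist())
E
```

```text
stand [ 0.531   0.1651 -0.2108]
[[-1.5, 0.3], [-1.1, -0.2], [-0.2, -0.6], [-1.3, -1.4], [-0.4, -1.2], [0.3, 1.6], [-1.1, 1.0]]
templ [ 0.5348 -0.2648 -0.1353]
[[-0.6, -0.4], [-1.0, -0.3], [-0.5, -0.4], [-0.8, -0.6]]
slot [[0.58084076 0.15443939 0.01      ]] screw [[0.48207692 0.17557477 0.08      ]]
wing [0.4816 0.1754 1.4468] screw 1.6576197677751616 [[-0.7, -1.2], [-0.6, -1.0], [-1.0, -1.1], [-0.7, -1.2]]
wing [ 0.4783  0.161  -1.3768] screw -1.165998747218478 [[16.5, -0.3], [-9.6, 0.2], [-19.4, 1.1], [8.2, -3.3]]
```

```bash
cat >> geo.py <<'E'
from scipy.spatial.transform import Rotation as R
from cell import get_state
def goto(pos,yaw):
    """row (turn deg, shift m) bringing TCP to pos, pointing down, tool y at world angle yaw (or half turn)"""
    s=get_state();A=R.from_rotvec(s["eef_rot"]);out=[]
    for y in(yaw,yaw+np.pi):
        yy=np.array([np.cos(y),np.sin(y),0]);z=np.array([0,0,-1.]);B=R.from_matrix(np.c_[np.cross(yy,z),yy,z])
        out.append((A.inv()*B).as_rotvec(degrees=True))
    w=min(out,key=np.linalg.norm)
    print("turn",w.round(2),"shift",A.inv().apply(np.array(pos)-s["eef_pos"]).round(4),"t",round(s["t"],2),"j",np.round(s["joint_positions"],2),
     "F",np.round(s["contact_force"],1),"T",np.round(s["ft_torque"],2),"op",round(s["opening"],3),"gf",round(s["grasp_force"],1),"pos",np.round(s["eef_pos"],4))
E
python3 - <<'E'
from geo import *
x,y=.09,.068
o=-.6
st=[("top",(-x,y,.01),(249.2,216.2)),("top",(-x,-y,.01),(285,225.2)),("top",(x,-y,.01),(295.8,178.8)),
("scene",(-x,-y,.01),(343.6,185.4)),("scene",(-x,y,.01),(383.6,184.6)),("scene",(x,y,.01),(394,217)),("scene",(x,-y,.01),(349.4,218.6))]
wg=[("top",(.023,0,.09),(260.6,206.9)),("top",(-.023,0,.09),(273.6,208.6)),("scene",(.023,0,.09),(374.8,170.6)),("scene",(-.023,0,.09),(360,171.6))]
te=[("top",(0,.045,.18),(384.8,187.2)),("top",(0,-.045,.18),(412.2,191.2)),("scene",(0,-.045,.18),(200.2,175)),("scene",(0,.045,.18),(236,173.2))]
for n,ob,p0 in(("st",st,[.55,.1,-.2]),("te",te,[.55,-.2,-.1]),("wg",wg,[.48,.17,1.5])):
    p,r=fit([(a,b,np.array(c)+o) for a,b,c in ob],p0);print(n,p.round(4),r.round(1).tolist())
    if n=="st":print("slot",W(p,(.051,0,.01)),"screw",W(p,(-.05,0,.08)))
    if n=="te":goto([p[0],p[1],.25],p[2])
E
```

```text
st [ 0.5314  0.1648 -0.209 ] [[-0.7, 0.9], [-0.3, 0.3], [0.4, -0.2], [-0.8, -0.6], [0.1, -0.6], [0.9, 2.3], [-0.5, 1.8]]
slot [[0.5812959  0.15419076 0.01      ]] screw [[0.48249342 0.17514473 0.08      ]]
te [ 0.5352 -0.265  -0.1338] [[0.0, 0.1], [-0.4, 0.1], [0.0, 0.3], [-0.3, 0.1]]
turn [  0.     0.   -68.65] shift [ 0.4573 -0.241  -0.0087] t 1.3 j [ 1.31  0.33 -0.06  1.46  0.02  1.35 -0.09] F [ 0.1 -0.5  0.3] T [0.02 0.01 0.02] op 0.997 gf 0.0 pos [ 0.1478 -0.6073  0.2413]
wg [0.4814 0.1756 1.4514] [[-0.1, -0.5], [-0.1, -0.4], [-0.4, -0.6], [-0.0, -0.6]]
```

Units first: shifts go in shares of 0.5 m and turns go in shares of 2 pi rad. So 0.457 m / 0.5 = 0.914, -0.241 m / 0.5 = -0.482, -68.6 degrees / 360 = -0.1906.

Request:
carry_out(series=[[[0, 0, -0.0944, 0.46, -0.24, -0.018, 1], [0, 0, -0.0944, 0.46, -0.24, -0.018, 1], [0, 0, -0.0944, 0.46, -0.24, -0.018, 1], [0, 0, -0.1906, 0.914, -0.482, -0.018, 0.3], [0, 0, -0.1906, 0.914, -0.482, -0.018, 0.3], [0, 0, -0.1906, 0.914, -0.482, -0.018, 0.3], [0, 0, -0.1906, 0.914, -0.482, -0.018, 0.3], [0, 0, -0.1906, 0.914, -0.482, -0.018, 0.3], [0, 0, -0.1906, 0.914, -0.482, -0.018, 0.3], [0, 0, -0.1906, 0.914, -0.482, -0.018, 0.3], [0, 0, -0.1906, 0.914, -0.482, -0.018, 0.3], [0, 0, -0.1906, 0.914, -0.482, -0.018, 0.3]]], force=20)

```text
t: 2.8
eef_pos: [0.5337, -0.2669, 0.2503]
eef_rot: [2.369, 2.063, -0.001]
contact_force: [0.8, 0.4, 0.4]
opening: 0.651
grasp_force: 0.0
```

Run:
```python
from geo import *
goto([.5352,-.265,.176],-.1338)
```

```text
turn [-0.01  0.05 -0.22] shift [0.0021 0.0012 0.0743] t 2.8 j [ 0.79  0.31 -0.5   1.51  0.15  1.37  0.14] F [0.8 0.4 0.4] T [-0.06 -0.15  0.04] op 0.651 gf 0.0 pos [ 0.5337 -0.2669  0.2503]
```

Request:
carry_out(series=[[[0, 0, 0, 0.004, 0.002, 0.08, 0.3], [0, 0, 0, 0.004, 0.002, 0.13, 0.3], [0, 0, 0, 0.004, 0.002, 0.15, 0.3], [0, 0, 0, 0.004, 0.002, 0.15, 0.3], [0, 0, 0, 0.004, 0.002, 0.15, 0.3]]])

```text
t: 3.42
eef_pos: [0.5366, -0.2636, 0.1766]
eef_rot: [2.365, 2.065, 0.001]
contact_force: [0.3, 0.3, 0.6]
opening: 0.647
grasp_force: 0.0
```

Run:
```python
from geo import *
from cell import *
from mk import *
a=capture("top")[:,:,::-1];b=capture("scene")[:,:,::-1]
cv2.imwrite("pics/m2.png",np.hstack([crop(a.copy(),360,145),crop(b.copy(),180,130)]))
goto([.5352,-.265,.196],-.1338)
```

```text
turn [ 0.09  0.04 -0.06] shift [-0.0018 -0.0012 -0.0196] t 3.52 j [ 0.78  0.36 -0.5   1.6   0.18  1.23  0.12] F [ 0.3  0.2 -0.6] T [-0.01 -0.07 -0.04] op 0.65 gf 0.0 pos [ 0.5366 -0.2634  0.1764]
```

View pics/m2.png

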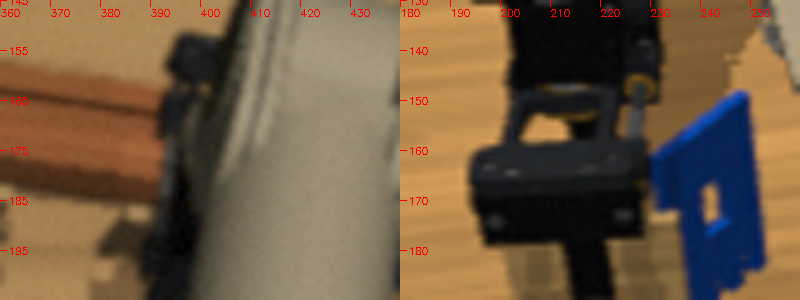

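Scaled: -0.001 m / 0.5 = -0.002.

Request:
carry_out(series=[[[0, 0, 0, -0.002, 0, 0, -1], [0, 0, 0, -0.002, 0, 0, -1], [0, 0, 0, -0.002, 0, 0, -1], [0, 0, 0, -0.002, 0, 0, -1], [0, 0, 0, -0.002, 0, 0, -1], [0, 0, 0, -0.002, 0, 0, -1]]], force=35)

```text
t: 4.28
eef_pos: [0.536, -0.2641, 0.1752]
eef_rot: [-2.366, -2.067, 0.0]
contact_force: [-0.3, 0.0, 0.4]
opening: 0.112
grasp_force: 35.0
```

Scaled: -0.1 m / 0.5 = -0.2, -0.095 m / 0.5 = -0.19.

Request:
carry_out(series=[[[0, 0, 0, 0, 0, -0.02, -1], [0, 0, 0, 0, 0, -0.042, -1], [0, 0, 0, 0, 0, -0.042, -1], [0, 0, 0, 0, -0.04, -0.042, -1], [0, 0, 0, 0, -0.09, -0.042, -1], [0, 0, 0, 0, -0.14, -0.042, -1], [0, 0, 0, 0, -0.19, -0.042, -1], [0, 0, 0, 0, -0.2, -0.1, -1], [0, 0, 0, 0, -0.2, -0.18, -1], [0, 0, 0, 0, -0.2, -0.18, -1], [0, 0, 0, 0, -0.2, -0.18, -1]]])

```text
t: 5.65
eef_pos: [0.4367, -0.2506, 0.2647]
eef_rot: [-2.366, -2.067, 0.0]
contact_force: [1.0, -0.2, -1.1]
opening: 0.113
grasp_force: 35.0
```

Run:
```python
from geo import *
from cell import *
from mk import *
a=capture("top")[:,:,::-1];b=capture("scene")[:,:,::-1]
cv2.imwrite("pics/m3.png",np.hstack([crop(a.copy(),330,150,160,120),crop(b.copy(),180,80,160,120)])[:, :].copy() if 0 else cv2.resize(np.hstack([crop(a.copy(),340,150,100,75,4),crop(b.copy(),180,90,100,75,4)]),None,fx=1,fy=1))
p=[.5314,.1648,-.209]
x,y,_=W(p,(.050,0,0))[0]
goto([x,y,.27],-.209)
```

```text
turn [-0.1  -0.04  4.26] shift [ 0.4206  0.0882 -0.0058] t 5.75 j [ 0.91  0.08 -0.5   1.72  0.04  1.35  0.26] F [ 0.1  1.  -1.5] T [-0.03 -0.09  0.01] op 0.112 gf 35.0 pos [ 0.4364 -0.2505  0.2641]
```

View pics/m3.png

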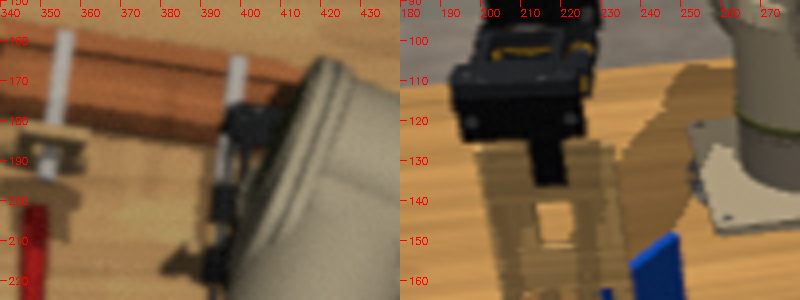

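Scaled: 0.421 m / 0.5 = 0.842, 0.18 m / 0.5 = 0.36, 4.3 degrees / 360 = 0.0119.

Request:
carry_out(series=[[[0, 0, 0, 0.12, 0, -0.012, -1], [0, 0, 0, 0.24, 0, -0.012, -1], [0, 0, 0, 0.36, 0, -0.012, -1], [0, 0, 0.0056, 0.48, 0.04, -0.012, -1], [0, 0, 0.0111, 0.6, 0.08, -0.012, -1], [0, 0, 0.0119, 0.72, 0.12, -0.012, -1], [0, 0, 0.0119, 0.842, 0.176, -0.012, -1], [0, 0, 0.0119, 0.842, 0.176, -0.012, -1], [0, 0, 0.0119, 0.842, 0.176, -0.012, -1], [0, 0, 0.0119, 0.842, 0.176, -0.012, -1], [0, 0, 0.0119, 0.842, 0.176, 0.12, -1], [0, 0, 0.0119, 0.842, 0.176, 0.148, -1], [0, 0, 0.0119, 0.842, 0.176, 0.148, -1], [0, 0, 0.0119, 0.842, 0.176, 0.148, -1]]])

```text
t: 7.5
eef_pos: [0.5815, 0.1548, 0.1935]
eef_rot: [2.441, 1.975, 0.004]
contact_force: [0.0, 0.5, -1.0]
opening: 0.111
grasp_force: 35.0
```

Run:
```python
from geo import *
from cell import *
from mk import *
p=[.5314,.1648,-.209]
x,y,_=W(p,(.050,0,0))[0]
goto([x,y,.19],-.209)
s=get_state()
a=capture("top")[:,:,::-1].copy();b=capture("scene")[:,:,::-1].copy()
from scipy.spatial.transform import Rotation as R
yy=R.from_rotvec(s["eef_rot"]).as_matrix()[:,1];yaw=np.arctan2(yy[1],yy[0]);z0=s["eef_pos"][2]-.1252
q=[s["eef_pos"][0],s["eef_pos"][1],yaw]
c=np.array([(0,-.045,z0+.13),(0,.045,z0+.13),(0,-.045,z0+.02),(0,.045,z0+.02),(0,-.045,z0),(0,.045,z0)])
print("scene",proj("scene",W(q,c)).round(1).tolist())
print("slot ends scene z.045",proj("scene",W(p,[(.051,-.049,.045),(.051,.049,.045)])).round(1).tolist())
print("top",proj("top",W(q,c)).round(1).tolist())
cv2.imwrite("pics/m4.png",np.hstack([crop(a,236,150),crop(b,330,130,80,90)[:300] if 0 else crop(b,330,155)]))
```

```text
turn [ 0.14 -0.06 -0.07] shift [-0.0006 -0.0011  0.0034] t 7.5 j [ 0.3   0.43 -0.82  1.56  0.32  1.29 -0.77] F [ 0.   0.5 -1. ] T [-0.04 -0.05  0.05] op 0.111 gf 35.0 pos [0.5815 0.1548 0.1935]
scene [[359.4, 157.3], [392.1, 156.8], [356.5, 190.0], [387.4, 189.5], [356.0, 195.6], [386.6, 195.0]]
slot ends scene z.045 [[353.9, 201.9], [386.8, 201.2]]
top [[284.1, 174.2], [257.4, 168.1], [285.8, 181.8], [261.1, 176.1], [286.1, 183.1], [261.7, 177.5]]
```

View pics/m4.png

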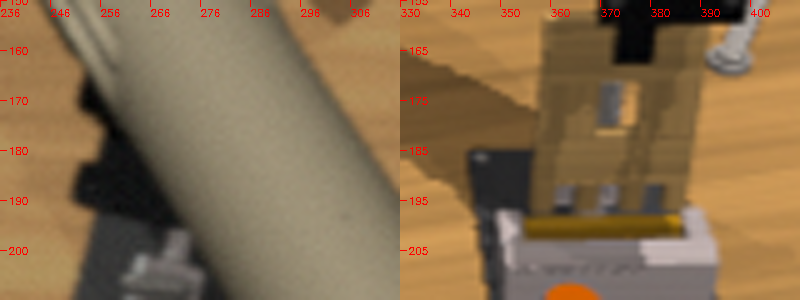

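Scaled: 0.038 m / 0.5 = 0.076, 0.032 m / 0.5 = 0.064.

Request:
carry_out(series=[[[0, 0, 0, -0.002, -0.002, 0.024, -1], [0, 0, 0, -0.002, -0.002, 0.048, -1], [0, 0, 0, -0.002, -0.002, 0.064, -1], [0, 0, 0, -0.002, -0.002, 0.076, -1], [0, 0, 0, -0.002, -0.002, 0.076, -1]]])

```text
t: 8.22
eef_pos: [0.5792, 0.1538, 0.1527]
eef_rot: [-2.441, -1.977, 0.001]
contact_force: [0.3, 0.2, -0.7]
opening: 0.114
grasp_force: 35.0
```

Scaled: 0.017 m / 0.5 = 0.034, 0.016 m / 0.5 = 0.032.

Request:
carry_out(series=[[[0, 0, 0, 0, 0, 0.016, -1], [0, 0, 0, 0, 0, 0.026, -1], [0, 0, 0, 0, 0, 0.032, -1], [0, 0, 0, 0, 0, 0.034, -1], [0, 0, 0, 0, 0, 0.034, -1]]])

```text
t: 8.85
eef_pos: [0.5795, 0.1539, 0.1363]
eef_rot: [2.442, 1.977, 0.0]
contact_force: [0.0, -0.3, -1.9]
opening: 0.115
grasp_force: 35.0
```

Scaled: 0.002 m / 0.5 = 0.004, 0.001 m / 0.5 = 0.002.

Request:
carry_out(series=[[[0, 0, 0, 0, 0, 0.002, -1], [0, 0, 0, 0, 0, 0.004, -1], [0, 0, 0, 0, 0, 0.004, -1], [0, 0, 0, 0, 0, 0.004, -1]]])

```text
t: 9.35
eef_pos: [0.5799, 0.1539, 0.1352]
eef_rot: [2.441, 1.976, 0.001]
contact_force: [-1.6, -1.8, 6.0]
opening: 0.115
grasp_force: 35.0
```

Scaled: -0.09 m / 0.5 = -0.18, -0.001 m / 0.5 = -0.002.

Request:
carry_out(series=[[[0, 0, 0, 0, 0, -0.002, -0.3], [0, 0, 0, 0, 0, -0.002, -0.3], [0, 0, 0, 0, 0, -0.002, -0.3], [0, 0, 0, 0, 0, -0.002, -0.3], [0, 0, 0, 0, 0, -0.08, -0.3], [0, 0, 0, 0, 0, -0.18, -0.3], [0, 0, 0, 0, 0, -0.18, -0.3]]])

```text
t: 10.22
eef_pos: [0.581, 0.1549, 0.2282]
eef_rot: [2.439, 1.975, 0.009]
contact_force: [0.2, 0.1, 0.6]
opening: 0.347
grasp_force: 0.0
```

Run:
```python
from geo import *
from cell import *
from mk import *
goto([.482,.1754,.225],1.4514-np.pi/2)
a=capture("top")[:,:,::-1].copy();b=capture("scene")[:,:,::-1].copy()
p=[.5314,.1648,-.209]
print(proj("scene",W(p,[(.05,-.045,.14),(.05,.045,.14)])).round(1).tolist())
cv2.imwrite("pics/m4b.png",np.hstack([crop(a,236,150),crop(b,330,155)]))
```

```text
turn [ 0.34 -0.14 -5.17] shift [-0.0006 -0.1011  0.0026] t 10.22 j [ 0.31  0.4  -0.83  1.52  0.3   1.35 -0.76] F [0.2 0.1 0.6] T [-0.02 -0.04  0.03] op 0.347 gf 0.0 pos [0.581  0.1549 0.2282]
[[357.5, 174.9], [389.3, 174.4]]
```

View pics/m4b.png

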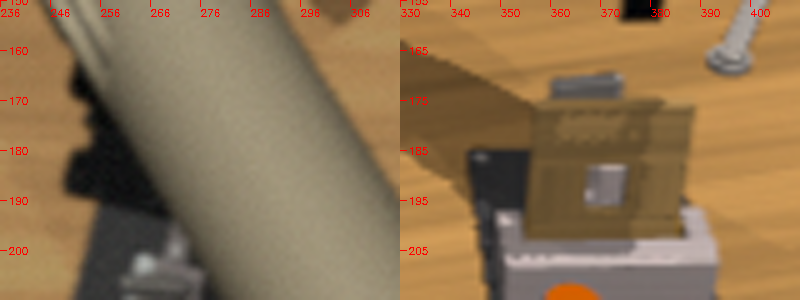

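Scaled: -0.101 m / 0.5 = -0.202, -0.08 m / 0.5 = -0.16, -160 degrees / 360 = -0.4444.

Request:
carry_out(series=[[[0, 0, -0.0278, 0, -0.08, 0, 0.2], [0, 0, -0.0556, 0, -0.16, 0, 0.2], [0, 0, -0.0833, 0, -0.202, 0, 0.2], [0, 0, -0.1111, 0, -0.202, 0, 0.2], [0, 0, -0.1389, 0, -0.202, 0, 0.2], [0, 0, -0.1667, 0, -0.202, 0, 0.2], [0, 0, -0.1944, 0, -0.202, 0, 0.2], [0, 0, -0.2222, 0, -0.202, 0, 0.2], [0, 0, -0.25, 0, -0.202, 0, 0.2], [0, 0, -0.2778, 0, -0.202, 0, 0.2], [0, 0, -0.3056, 0, -0.202, 0, 0.2], [0, 0, -0.3333, 0, -0.202, 0, 0.2], [0, 0, -0.3611, 0, -0.202, 0, 0.2], [0, 0, -0.3889, 0, -0.202, 0, 0.2], [0, 0, -0.4167, 0, -0.202, 0, 0.2], [0, 0, -0.4444, 0, -0.202, 0, 0.2], [0, 0, -0.4444, 0, -0.202, 0, 0.2]]])

```text
t: 12.45
eef_pos: [0.4802, 0.1746, 0.2231]
eef_rot: [1.521, -2.747, -0.002]
contact_force: [-0.6, 0.4, -0.4]
opening: 0.601
grasp_force: 0.0
```

Run:
```python
from geo import *
goto([.482,.1754,.15],1.4514+np.pi/2)
```

```text
turn [ 1.100e-01 -2.000e-02 -2.523e+01] shift [-0.0017 -0.0012  0.0731] t 12.45 j [ 0.72  0.39 -1.39  1.73  0.4   1.35  1.84] F [-0.6  0.4 -0.4] T [ 0.18 -0.06 -0.02] op 0.601 gf 0.0 pos [0.4802 0.1746 0.2231]
```

Scaled: 0.131 m / 0.5 = 0.262, 0.02 m / 0.5 = 0.04, -25.2 degrees / 360 = -0.07.

Request:
carry_out(series=[[[0, 0, -0.0278, -0.004, -0.002, 0, 0.2], [0, 0, -0.0556, -0.004, -0.002, 0, 0.2], [0, 0, -0.07, -0.004, -0.002, 0.04, 0.2], [0, 0, -0.07, -0.004, -0.002, 0.1, 0.2], [0, 0, -0.07, -0.004, -0.002, 0.16, 0.2], [0, 0, -0.07, -0.004, -0.002, 0.22, 0.2], [0, 0, -0.07, -0.004, -0.002, 0.262, 0.2], [0, 0, -0.07, -0.004, -0.002, 0.262, 0.2], [0, 0, -0.07, -0.004, -0.002, 0.262, 0.2]]])

```text
t: 13.58
eef_pos: [0.483, 0.1765, 0.0941]
eef_rot: [-2.084, 2.35, -0.0]
contact_force: [-0.2, -0.3, 0.1]
opening: 0.6
grasp_force: 0.0
```

Run:
```python
from geo import *
from cell import *
from mk import *
goto([.482,.1754,.092],1.4514+np.pi/2)
a=capture("top")[:,:,::-1].copy();b=capture("scene")[:,:,::-1].copy()
cv2.imwrite("pics/m5.png",np.hstack([crop(a,236,160),crop(b,330,145)]))
```

```text
turn [-0.05  0.03 -0.02] shift [0.0012 0.0008 0.0021] t 13.57 j [ 0.6   0.57 -1.27  1.87  0.6   1.16  2.13] F [-0.2 -0.3  0.1] T [ 0.12 -0.09 -0.03] op 0.6 gf 0.0 pos [0.483  0.1765 0.0941]
```

View pics/m5.png

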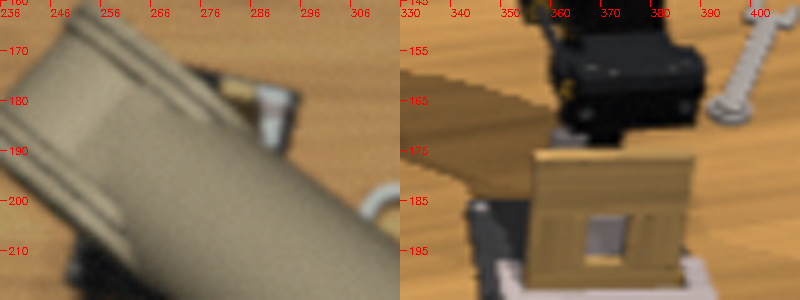

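Scaled: 0.001 m / 0.5 = 0.002.

Request:
carry_out(series=[[[0, 0, 0, 0.002, 0.002, 0.002, -1], [0, 0, 0, 0.002, 0.002, 0.002, -1], [0, 0, 0, 0.002, 0.002, 0.002, -1], [0, 0, 0, 0.002, 0.002, 0.002, -1], [0, 0, 0, 0.002, 0.002, 0.002, -1], [0, 0, 0, 0.002, 0.002, 0.002, -1], [0, 0, 0, 0.002, 0.002, 0.002, -1]]], force=30)

```text
t: 14.55
eef_pos: [0.4807, 0.1755, 0.0922]
eef_rot: [2.085, -2.348, -0.001]
contact_force: [-6.7, 0.3, 4.4]
opening: 0.137
grasp_force: 30.0
```

Run:
```python
from geo import *
goto([.482,.1754,.092],-.209-np.pi/2)
```

```text
turn [ 7.000e-02  4.000e-02 -8.481e+01] shift [-0.0001 -0.0013  0.0002] t 14.55 j [ 0.6   0.57 -1.27  1.88  0.6   1.15  2.14] F [-6.7  0.3  4.4] T [0.11 1.27 0.06] op 0.137 gf 30.0 pos [0.4807 0.1755 0.0922]
```

Scaled: 0.001 m / 0.5 = 0.002, 84 degrees / 360 = 0.2333.

Request:
carry_out(series=[[[0, 0, 0, 0, 0.002, 0, -1], [0, 0, 0.0194, 0, 0.002, 0, -1], [0, 0, 0.0389, 0, 0.002, 0, -1], [0, 0, 0.0583, 0, 0.002, 0, -1], [0, 0, 0.0778, 0, 0.002, 0, -1], [0, 0, 0.0972, 0, 0.002, 0, -1], [0, 0, 0.1167, 0, 0.002, 0, -1], [0, 0, 0.1361, 0, 0.002, 0, -1], [0, 0, 0.1556, 0, 0.002, 0, -1], [0, 0, 0.175, 0, 0.002, 0, -1], [0, 0, 0.1944, 0, 0.002, 0, -1], [0, 0, 0.2139, 0, 0.002, 0, -1], [0, 0, 0.2333, 0, 0.002, 0, -1], [0, 0, 0.2333, 0, 0.002, 0, -1]]])

```text
t: 16.3
eef_pos: [0.4797, 0.1766, 0.0922]
eef_rot: [-0.023, -3.141, -0.002]
contact_force: [-5.2, 5.1, 0.5]
opening: 0.139
grasp_force: 30.0
```

Run:
```python
from geo import *
goto([.482,.1754,.092],-.209-np.pi/2)
```

```text
turn [ 0.06 -0.05 11.13] shift [-0.0023 -0.0012  0.0002] t 16.3 j [ 0.41  0.39 -0.99  1.89  0.37  1.06  0.83] F [-5.2  5.1  0.5] T [ 1.09  0.93 -0.09] op 0.139 gf 30.0 pos [0.4797 0.1766 0.0922]
```

Scaled: 0.001 m / 0.5 = 0.002, 9 degrees / 360 = 0.025.

Request:
carry_out(series=[[[0, 0, 0.0083, 0.002, 0.002, 0, -1], [0, 0, 0.0167, 0.002, 0.002, 0, -1], [0, 0, 0.025, 0.002, 0.002, 0, -1], [0, 0, 0.025, 0.002, 0.002, 0, -1], [0, 0, 0.025, 0.002, 0.002, 0, -1]]])

```text
t: 16.92
eef_pos: [0.4796, 0.1768, 0.0922]
eef_rot: [0.266, 3.13, 0.001]
contact_force: [-0.4, 4.1, -2.1]
opening: 0.135
grasp_force: 30.0
```

Run:
```python
from geo import *
goto([.482,.1754,.092],-.209-np.pi/2)
```

```text
turn [0.05 0.02 2.24] shift [-0.0027 -0.001   0.0002] t 16.93 j [ 0.39  0.38 -0.96  1.89  0.36  1.05  0.69] F [-0.4  4.1 -2.1] T [ 1.03 -0.16 -0.  ] op 0.135 gf 30.0 pos [0.4796 0.1768 0.0922]
```

Scaled: 4 degrees / 360 = 0.0111.

Request:
carry_out(series=[[[0, 0, 0.0028, 0, 0, 0, -1], [0, 0, 0.0069, 0, 0, 0, -1], [0, 0, 0.0111, 0, 0, 0, -1], [0, 0, 0.0111, 0, 0, 0, -1]]])

```text
t: 17.42
eef_pos: [0.4796, 0.1768, 0.0923]
eef_rot: [0.378, 3.118, 0.001]
contact_force: [0.8, 4.6, -3.5]
opening: 0.134
grasp_force: 30.0
```

Run:
```python
from geo import *
goto([.482,.1754,.092],-.209-np.pi/2)
```

```text
turn [ 0.04  0.02 -1.84] shift [-0.0027 -0.0008  0.0003] t 17.43 j [ 0.38  0.38 -0.94  1.89  0.35  1.05  0.62] F [ 0.8  4.6 -3.5] T [ 1.26 -0.3   0.37] op 0.134 gf 30.0 pos [0.4796 0.1768 0.0923]
```

Scaled: 3 degrees / 360 = 0.0083.

Request:
carry_out(series=[[[0, 0, 0.0042, 0, 0, 0, -1], [0, 0, 0.0083, 0, 0, 0, -1], [0, 0, 0.0083, 0, 0, 0, -1]]])

```text
t: 17.8
eef_pos: [0.4796, 0.1768, 0.0923]
eef_rot: [0.458, 3.107, 0.001]
contact_force: [2.2, 4.4, -4.0]
opening: 0.141
grasp_force: 31.4
```

Run:
```python
from geo import *
goto([.482,.1754,.092],-.209-np.pi/2)
```

```text
turn [ 0.04  0.03 -4.78] shift [-0.0027 -0.0007  0.0003] t 17.8 j [ 0.37  0.37 -0.93  1.89  0.34  1.05  0.57] F [ 2.2  4.4 -4. ] T [ 1.24 -0.33  0.69] op 0.141 gf 31.4 pos [0.4796 0.1768 0.0923]
```

Scaled: -95 degrees / 360 = -0.2639.

Request:
carry_out(series=[[[0, 0, -0.0194, 0, 0, 0, -1], [0, 0, -0.0389, 0, 0, 0, -1], [0, 0, -0.0583, 0, 0, 0, -1], [0, 0, -0.0778, 0, 0, 0, -1], [0, 0, -0.0972, 0, 0, 0, -1], [0, 0, -0.1167, 0, 0, 0, -1], [0, 0, -0.1361, 0, 0, 0, -1], [0, 0, -0.1556, 0, 0, 0, -1], [0, 0, -0.175, 0, 0, 0, -1], [0, 0, -0.1944, 0, 0, 0, -1], [0, 0, -0.2139, 0, 0, 0, -1], [0, 0, -0.2333, 0, 0, 0, -1], [0, 0, -0.25, 0, 0, 0, -1], [0, 0, -0.2639, 0, 0, 0, -1], [0, 0, -0.2639, 0, 0, 0, -1], [0, 0, -0.2639, 0, 0, 0, -1]]])

```text
t: 19.8
eef_pos: [0.4804, 0.1755, 0.0923]
eef_rot: [-1.977, 2.441, -0.002]
contact_force: [4.9, 1.0, -3.9]
opening: 0.134
grasp_force: 30.0
```

Run:
```python
from geo import *
from cell import *
from mk import *
goto([.482,.1754,.092],-.209-np.pi)
a=capture("top")[:,:,::-1].copy();b=capture("scene")[:,:,::-1].copy()
cv2.imwrite("pics/m6.png",np.hstack([crop(a,236,160),crop(b,330,145)]))
```

```text
turn [-0.08 -0.03 -0.02] shift [-0.0002 -0.0016  0.0003] t 19.8 j [ 0.59  0.55 -1.25  1.88  0.58  1.14  2.06] F [ 4.9  1.  -3.9] T [ 0.22 -1.34  0.1 ] op 0.134 gf 30.0 pos [0.4804 0.1755 0.0923]
```

View pics/m6.png

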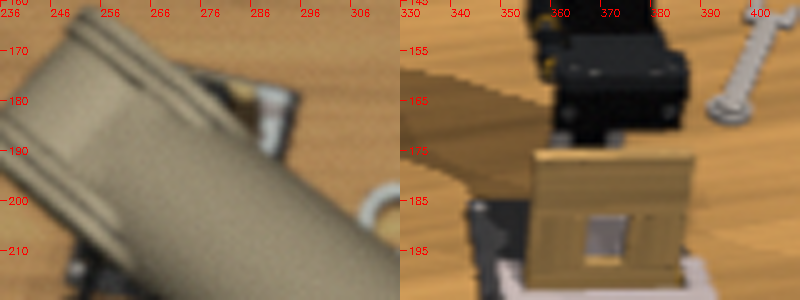

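The template is standing upright in the slot (its top edge runs from about col 357 to 388, row 176). The fingers hold the wing at about 90° from where it seated, with the gripper clear above the template.

```bash
python3 -c "
from cell import *
print(job_done())"
```

```text
the job is handed in; nothing more can be done
None
```

I handed the job in at about 20 s: the rectangular template stands in the slot, the thumbscrew was seated and backed off about 90°, and the fingers still hold it; no verdict was returned.

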